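# Fit a crawler wheel on its stub axle

### The arm

A 7-joint arm with a two-finger parallel gripper is mounted at the origin on the work surface. World frame = base frame: x ahead of the robot, y to its left, z up, the work surface at z = 0. Lengths are in m, angles in degrees, forces in N, time in s.
With the tool pointing down it reaches from about 0.425 to 1.025 m from the base axis. Payload 9.4 kg.
Tool frame: the origin (TCP) lies on the centre line of the jaws, within the pads' length; the fingertips stand 11 mm ahead of it and the grasp point (between the pads) lies 8 mm behind it (robot.tip_reach is the distance from the TCP to the fingertips, in m); z points along the fingers, y is the line along which they close (so a half turn about z gives the same grasp; the last joint's range is limited). The gripper opens to 93 mm and grips with 3 to 60 N. Pads are 15 mm wide; open, the fingers measure 128 mm over their backs; the gripper's body (75 mm by 188 mm) begins 65 mm behind the grasp point.
Start: joints at [-71.431, 34.337, -0.143, 91.639, 0.103, 54.024, -4.572], TCP at [0.283, 0.668, 0.23] pointing down, gripper open.
Joint ranges: [-147.43, 147.43], [-19.82, 112.94], [-74.19, 73.91], [6.32, 146.72], [-59.91, 239.91], [6.04, 106.73], [-150.56, 150.56]. Speed limits (degrees/s): [127.2, 127.2, 172.46, 172.46, 180, 180, 180].

### API

Orientations are given as [roll, pitch, yaw] about the fixed x, y, z axes, in that order (R = Rz(yaw) Ry(pitch) Rx(roll)).
In Python, from plant import robot gives the robot as it stands. Calls block until the motion is done:
- robot.move_to(position, orientation): joint-space move of the TCP to a pose.
- robot.move_l(position, feed=0.15, rotation=None, max_force=None): straight line of the TCP; rotation=None keeps the orientation; feed is the mean speed in m/s. With max_force (N) it stops when the force on the tool has changed by that much, and returns True; else False.
- robot.move_j(angles): joint-space move.
- robot.open_gripper() and robot.close_gripper(force=None): open the fingers fully, or close them until they stop; force is the grip in N (None keeps the last).
- robot.sleep(seconds).
- robot.solve_ik(position, orientation): joint angles nearest the present ones, or None.
- robot.sense(): the state.
- robot.read_camera(name): name is "side" or "top"; returns a dict with "color" (420x560x3 uint8, red, green, blue), "z_map" (420x560 float32, m along the optical axis (not along the pixel's ray), 0 where there is no reading), "fx", "fy", "cx", "cy" (pixels), "T" (4x4, takes a point from camera to world coordinates). Camera axes: x right, y down, z forward; pixel columns grow to the right and rows downward; lengths in m; the calibration is good to about 2 mm. A picture is of the moment at which its call begins.
A pose or a line that the arm cannot do raises robot.MotionError and nothing moves.
- robot.job_done(): hands the job in; it is judged then, once.
Trained networks look in a picture, given as the dict that the camera call returned (one of the last four; its "shot" number tells which), for a name from the list of things; names that differ only in an ending like _2 or _b are one class to them, and where a whole thing is asked for, a point or a joint stands for the part that bears it (a point fixed in the world has none). Each returns a list of dicts, best first, with "score" (0 to 1); they miss things now and then, are a little off and sometimes report something else, mostly with a low value. They report only what shows in the picture. A call takes as long as a camera call.
- robot.find_in(picture, query): "xyz" ([x, y, z] in m, in world coordinates, good to about 4 mm: the middle of the surface that is visible of it).
- robot.mark_of(picture, query): "xyz" ([x, y, z] in m, in world coordinates, good to about 4 mm: a listed point, or the origin of a listed thing).
The state is a dict: "time_s": time; "joints": joint angles; "qd": joint speeds; "tau": joint torques, N m; "ee_pos": TCP position; "tcp_rot": TCP orientation; "wrist_force": force on the tool from outside, world axes, zero at the start; "moment": the same for the moment, N m; "gripper_width": opening from 0.0 (shut) to 1.0 (fully open); "gripper_force": force on a finger pad.
Only numpy, scipy, OpenCV 4.12 (cv2) and the standard library are available. Lean on these libraries where they do the work, as an engineer would, in place of code of your own. Each camera call takes 0.05 s, during which the arm holds its last target. There are 200 camera calls.

### The job

Fit the model-truck wheel on the upright stub axle of the service stand. First lift the wheel out of its cradle, lay it flat on the mat and let go of it; then slide the steel spacer all the way down the axle, take the wheel again round its tread and seat it flat on the spacer, and last put on the flanged retaining collar, flange down against the wheel's hub. Leave the other things on the table where they are.

Things in the scene. Friction and masses are not known exactly. Their poses are not given: they have to be found in the camera images.
- stand: Service stand fixed to the table: flat aluminium base 120 (x) x 90 x 12 mm, a dark column of diameter 34 mm with a small side arm, on it a flange of diameter 48 mm, its upper face 60 mm above the table. A vertical steel stub axle of diameter 12 mm rises 52 mm from the flange; its last 10 mm are a cone narrowing to 5 mm. Origin: centre of the base's underside, on the axle's line; z up.
- seat (a point): Centre of the upper face of the stand's flange, on the axle's line, 60 mm above the table; z up along the axle. The first part rests here.
- axle_tip (a point): Top end of the stub axle, 52 mm above the seat, 112 mm above the table.
- spacer_mid (a point): Centre (half-way up, 6 mm above its underside) of the spacer: a plain steel ring of outer diameter 28 mm, bore 16 mm, 12 mm high, lying flat on the table with its axis (z) vertical. It swaps places with the collar and the race. Loose, about 50 g.
- wheel_mid (a point): Centre of the wheel: black tyre, diameter 60 mm, 26 mm wide; aluminium rim recessed 7 mm, hub of diameter 20 mm flush with both faces, bore 16 mm through; faces alike, either may be up. z: its axle axis. It starts standing on its tread in the cradle, axis level along the cradle's y, centre 33 mm high. 80 to 170 g. Tilted over 25 degrees it falls flat; then its centre is 13 mm high.
- cradle: Grey wheel cradle fixed to the table: open pocket 78 mm long (x), 42 mm wide (y), floor 3 mm, long walls beside the wheel's faces 20 mm high, end walls beside the tread 34 mm high; lift the wheel straight up. Room to lay the wheel down: the strip of mat between cradle and stand, y -0.19 to -0.10 m, x 0.46 to 0.60 m. Origin: centre of its underside; z up.
- collar_mid (a point): Centre (half-way up, 9 mm above its underside) of the retaining collar: steel, below a flange of diameter 32 mm and 5 mm thick, above it a ribbed neck of diameter 24 mm and 13 mm high, 18 mm in all; bore 16 mm right through. It lies flange down on the table, z up. Loose, about 50 g.
- race: Bystander, not to be used: a plain steel bearing race, outer diameter 44 mm, bore 30 mm, 10 mm high, flat on the table. Origin: centre of its underside.
- driver_grip (a point): Bystander: screwdriver with orange handle, 170 mm long, lying on the table; point on its handle.
- hexkey_grip (a point): Bystander: hex driver with black handle, 150 mm long, lying on the table on the robot's side of the mat; point on its handle.
- jar: Bystander: small clear jar with black cap, diameter 48 mm, 60 mm high. Origin: centre of its underside.
- body_shell: Bystander: blue toy-sized truck body, 125 x 50 x 43 mm. Origin: centre of its underside.
- battery: Bystander: grey and yellow battery pack, 100 x 35 x 27 mm. Origin: centre of its underside.

How it is judged (in metres and radians):
On the way, in this order (a step that is already met when the one before it is completed fails the run):
1. the wheel lies flat on the table, let go (height (world z) of wheel_mid below 0.018 m and angle between the z axis of wheel_mid and the z axis of seat, either way round below 0.1 rad and contact force between the fingers and wheel below 0.05 N), for 0.1 s.
2. the spacer is fully down on the stand's flange (horizontal distance between spacer_mid and seat below 0.004 m and z of spacer_mid in the frame of seat between 0.003 and 0.009 m and angle between the z axis of spacer_mid and the z axis of seat, either way round below 0.08 rad), for 0.1 s.
3. the wheel is down on the spacer (all of step 2 and horizontal distance between wheel_mid and seat below 0.004 m and z of wheel_mid in the frame of seat between 0.022 and 0.028 m and angle between the z axis of wheel_mid and the z axis of seat, either way round below 0.08 rad), for 0.1 s.
At the end, for the whole second after the job is handed in: On the stub axle, from the flange up: spacer, wheel, collar with its flange down; each within 4 mm of the axle's line, within 3 mm of its fully seated height (centres 6, 25 and 47 mm above the seat) and level within 0.08 rad, all at rest (all of step 3 and horizontal distance between collar_mid and seat below 0.004 m and z of collar_mid in the frame of seat between 0.044 and 0.05 m and angle between the z axis of collar_mid and the z axis of seat, either way round below 0.08 rad and angle between collar_mid's own z axis and vertical below 0.08 rad and linear speed of each of spacer, wheel, collar below 0.02 m/s); the robot touches nothing.
It fails at once if a bystander (race, drivers, jar, truck body, battery) is moved more than 30 mm (distance of any of race, driver_grip, hexkey_grip, jar, body_shell, battery from where it was at the start of the episode above 0.03 m).
It also fails if it takes over 70 s, if anything falls off the work surface, if the arm or the gripper's body presses on something with over 40 N, if the wrist force passes 120 N, or if a joint passes its speed limit or range.

## Working session

There is one attempt and no reset: what is moved stays moved. The work goes in short steps, each a Python script; the robot and the scene stay as the last script left them, time stands still between calls to the robot, and variables do not carry over. Pictures are saved under pics/ and viewed, at most 10 in all, crops included, and the job is handed in when it is done.

```bash
ls; mkdir -p pics; python3 - <<'E'
from plant import robot
import cv2
s=robot.sense(); print(s["time_s"],s["ee_pos"],s["tcp_rot"],robot.tip_reach)
for c in ("top","side"):
    p=robot.read_camera(c); cv2.imwrite(f"pics/{c}0.png",p["color"][:,:,::-1]); print(c,p["T"].round(3).tolist(),p["fx"],p["cx"],p["cy"])
    for q in ("stand","seat","axle_tip","spacer_mid","wheel_mid","cradle","collar_mid","race","driver_grip","hexkey_grip","jar","body_shell","battery"):
        print(q,[([round(float(v),3) for v in d["xyz"]],round(d["score"],2)) for d in robot.mark_of(p,q)[:3]])
print(robot.sense()["time_s"])
E
```

```text
pics
0.0 [0.28271085 0.66711121 0.22875623] [-1.79912424e+02  9.46022474e-03  1.57041280e+02] 0.011
top [[-0.023, -0.993, 0.119, 0.442], [-1.0, 0.021, -0.021, 0.021], [0.018, -0.119, -0.993, 1.092], [0.0, 0.0, 0.0, 1.0]] 433.9479440593463 276.42451754257684 209.7668788838444
stand [([0.571, 0.009, -0.002], 0.94)]
seat [([0.568, 0.01, 0.06], 0.74)]
axle_tip [([0.569, 0.004, 0.116], 0.91)]
spacer_mid [([0.45, 0.243, 0.004], 0.44)]
wheel_mid [([0.476, -0.357, 0.035], 0.61)]
cradle [([0.476, -0.35, -0.001], 0.78)]
collar_mid [([0.593, 0.235, 0.008], 0.39)]
race [([0.522, 0.356, -0.002], 0.53)]
driver_grip [([0.745, 0.105, 0.015], 0.83), ([0.57, 0.005, -0.004], 0.49)]
hexkey_grip [([0.393, -0.162, 0.014], 0.7)]
jar [([0.385, 0.338, 0.001], 0.62)]
body_shell [([0.708, -0.103, -0.001], 0.69)]
battery [([0.692, -0.278, 0.003], 0.65)]
side [[0.918, -0.235, 0.319, 0.138], [-0.396, -0.511, 0.763, -1.039], [-0.016, -0.827, -0.562, 0.841], [0.0, 0.0, 0.0, 1.0]] 482.9850948895018 275.6147431149589 215.85026408291174
stand [([0.572, 0.006, -0.0], 0.59)]
seat [([0.386, 0.334, 0.002], 0.59), ([0.521, 0.355, -0.001], 0.45)]
axle_tip [([0.577, 0.006, 0.114], 0.55), ([0.573, 0.008, 0.055], 0.15)]
spacer_mid [([0.448, 0.241, 0.006], 0.42)]
wheel_mid [([0.477, -0.352, 0.032], 0.7)]
cradle [([0.479, -0.351, 0.002], 0.69)]
collar_mid [([0.594, 0.234, 0.01], 0.53)]
race [([0.518, 0.355, 0.001], 0.51), ([0.576, 0.008, 0.111], 0.27)]
driver_grip [([0.749, 0.107, 0.014], 0.58)]
hexkey_grip [([0.708, -0.103, -0.001], 0.24)]
jar [([0.385, 0.333, 0.003], 0.66)]
body_shell [([0.703, -0.105, -0.003], 0.95)]
battery [([0.695, -0.282, -0.004], 0.82), ([0.571, 0.006, 0.002], 0.33)]
1.4
```

View pics/top0.png

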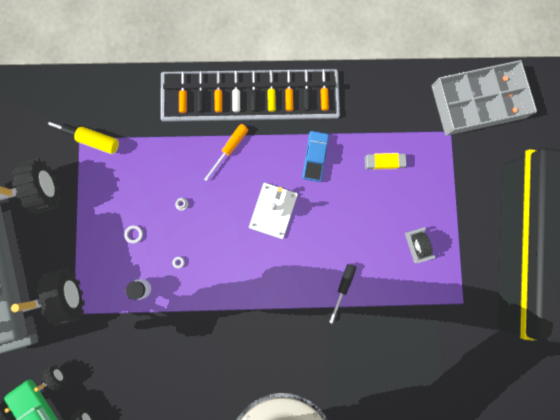

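View pics/side0.png

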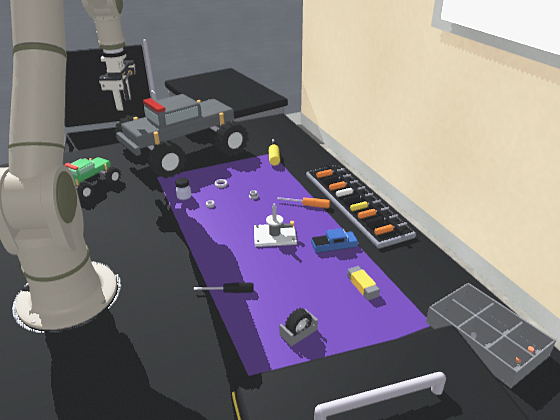

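Top view: stand at px (273,210), spacer (178,263), collar (181,204), race (134,234), and the tilted cradle with the wheel at (421,244). The side view agrees. Next I'll refine these with depth.

```bash
cat > h.py <<'E'
import numpy as np, cv2
from plant import robot
from scipy.spatial.transform import Rotation as Ro
def cloud(p):
    z=p["z_map"]; v,u=np.indices(z.shape)
    P=np.stack([(u-p["cx"])/p["fx"]*z,(v-p["cy"])/p["fy"]*z,z],-1)@p["T"][:3,:3].T+p["T"][:3,3]
    P[z==0]=np.nan
    return P
def near(P,c,r,lo,hi):
    m=(np.hypot(P[...,0]-c[0],P[...,1]-c[1])<r)&(P[...,2]>lo)&(P[...,2]<hi)
    return P[m]
def circ(q):
    c,r=cv2.minEnclosingCircle(q[:,:2].astype(np.float32)*1000); return np.round(c,1),round(r,1)
E
python3 - <<'E'
from h import *
for c in ("top","side"):
    p=robot.read_camera(c); P=cloud(p)
    t=near(P,(.53,-.16),.03,-.1,.1); print(c,"mat z",t[:,2].mean().round(4),t[:,2].std().round(4))
    for n,xy,r,lo,hi in (("spacer",(.449,.242),.03,.006,.03),("collar",(.593,.235),.03,.006,.03),("axle",(.571,.007),.03,.07,.13),("flange",(.571,.007),.04,.052,.068),("wheel",(.476,-.353),.06,.04,.08),("cradle",(.476,-.353),.07,.01,.08)):
        q=near(P,xy,r,lo,hi)
        if len(q)<3: print(n,len(q));continue
        print(n,len(q),q.mean(0).round(4),((q.min(0)+q.max(0))/2).round(4),q[:,2].max().round(4),circ(q),cv2.minAreaRect(q[:,:2].astype(np.float32)*1000) if n in("wheel","cradle") else "")
    a=[]
    for (u,v) in ([(421,244),(273,210)] if c=="top" else [(298,325),(275,225)]):
        a.append(cv2.resize(p["color"][v-35:v+35,u-35:u+35],(400,400),interpolation=cv2.INTER_CUBIC))
    cv2.imwrite(f"pics/{c}crop.png",np.hstack(a)[:,:,::-1])
E
python3 -c "
import cv2,numpy as np
a=[cv2.resize(cv2.imread(f'pics/{c}crop.png'),(600,300)) for c in('top','side')];cv2.imwrite('pics/crops.png',np.vstack(a))"
```

```text
top mat z 0.0013 0.002
spacer 77 [0.4471 0.2437 0.0113] [0.4518 0.2437 0.0113] 0.0166 (array([448.2, 241.5]), 23.6) 
collar 71 [0.5926 0.237  0.0147] [0.5952 0.2343 0.0135] 0.0209 (array([595.2, 234.1]), 20.0) 
axle 30 [0.5698 0.0072 0.1018] [0.5707 0.0068 0.0936] 0.1139 (array([571.2,   6.7]), 6.2) 
flange 286 [0.5708 0.007  0.0603] [0.571  0.0064 0.0612] 0.0667 (array([571.3,   7.2]), 24.0) 
wheel 295 [ 0.4763 -0.3517  0.0565] [ 0.4763 -0.3542  0.0534] 0.0666 (array([ 476.3, -354.2]), 31.5) ((475.7193603515625, -353.4575500488281), (58.33535385131836, 27.66116714477539), 14.468896865844727)
cradle 587 [ 0.4746 -0.3486  0.0413] [ 0.4756 -0.3532  0.0386] 0.0666 (array([ 475.6, -353.3]), 43.7) ((475.776123046875, -353.3345031738281), (78.6227035522461, 43.937713623046875), 13.982044219970703)
side mat z 0.0019 0.0018
spacer 52 [0.4472 0.2436 0.0107] [0.4512 0.2406 0.0113] 0.0166 (array([449.2, 239.3]), 26.3) 
collar 57 [0.593  0.2348 0.0137] [0.5962 0.2318 0.0158] 0.0253 (array([593.5, 231.9]), 26.4) 
axle 57 [0.5699 0.0051 0.0909] [0.5711 0.0048 0.0919] 0.113 (array([571.4,   6.1]), 7.7) 
flange 139 [0.5692 0.003  0.0613] [0.5714 0.0051 0.0606] 0.0676 (array([572.3,   7.3]), 26.8) 
wheel 327 [ 0.4698 -0.3576  0.0549] [ 0.4744 -0.3538  0.0533] 0.0666 (array([ 473.8, -357.4]), 30.5) ((472.69842529296875, -353.37030029296875), (58.38828659057617, 28.6821231842041), 15.39377498626709)
cradle 802 [ 0.47   -0.3609  0.037 ] [ 0.4751 -0.3541  0.0384] 0.0666 (array([ 475.5, -354. ]), 45.0) ((474.90618896484375, -353.1702880859375), (81.37081909179688, 46.134544372558594), 14.040721893310547)
```

View pics/crops.png

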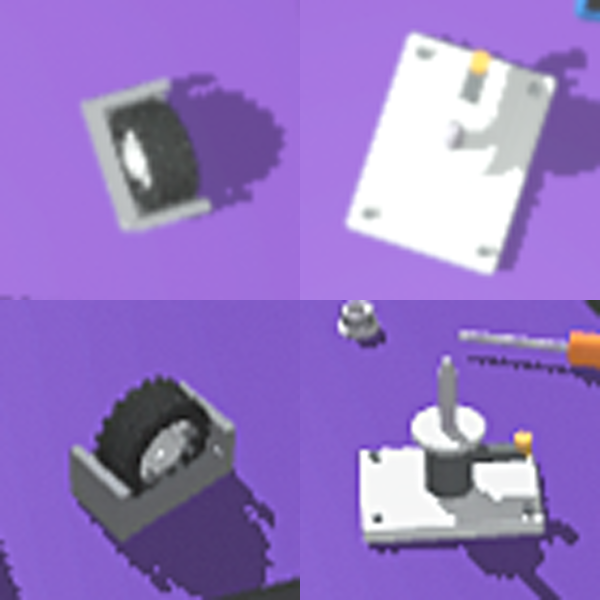

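The wheel axis is at (0.476,-0.353) with the cradle yawed 14°. The stand's side arm points to +x, so I'll close the jaws along y there. I'll grip the wheel by its faces, tilt it 35° and let it fall flat on the strip.

```bash
python3 - <<'E'
from h import *
w=(.4757,-.3533)
robot.move_to([*w,.13],[180,0,14])
print(robot.move_l([*w,.042],feed=.15,max_force=15)); robot.close_gripper(25)
s=robot.sense(); print(s["time_s"],s["gripper_width"]*93,s["gripper_force"],s["ee_pos"])
robot.move_l([*w,.13],feed=.2)
print(robot.sense()["gripper_width"]*93)
robot.move_to([.53,-.135,.11],[-145,0,0])
p=robot.read_camera("side"); cv2.imwrite("pics/tilt.png",p["color"][150:400,150:480,::-1])
s=robot.sense();print(s["time_s"],s["gripper_width"]*93,s["ee_pos"],s["joints"])
E
```

```text
False
6.9083 25.276416697086454 24.983938706522366 [ 0.47570377 -0.35332165  0.04194812]
25.882338975676323
8.4417 25.73868249388428 [ 0.52960058 -0.13624614  0.10965477] [ 14.68564023  42.06170891  17.81868316 113.68548624 -50.50840231
  59.05773484 -20.12976951]
```

View pics/tilt.png

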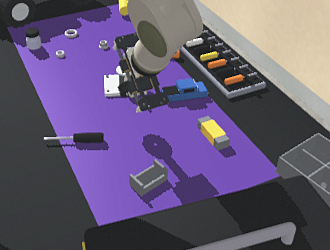

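The cradle at (150,178) is empty, and the 25.7 mm jaw width shows the wheel is held in the tilted gripper. Next I'll lower it and let it fall.

```bash
python3 - <<'E'
from h import *
print(robot.move_l([.53,-.135,.049],feed=.12,max_force=10))
print(robot.sense()["ee_pos"])
robot.open_gripper(); robot.sleep(.2)
d=np.array([0,-np.sin(np.radians(35)),np.cos(np.radians(35))])
robot.move_l(np.array([.53,-.135,.049])+.13*d,feed=.15)
s=robot.sense(); print(s["time_s"],s["ee_pos"])
robot.move_to([.47,.20,.16],[180,0,90])
for c in ("top","side"):
    p=robot.read_camera(c);P=cloud(p)
    print([(d["xyz"],d["score"]) for d in robot.mark_of(p,"wheel_mid")])
    q=near(P,(.53,-.155),.08,.015,.08); 
    if len(q): print(c,len(q),q.mean(0),circ(q),q[:,2].max())
cv2.imwrite("pics/laid.png",p["color"][150:400,150:480,::-1]); print(robot.sense()["time_s"])
E
```

```text
False
[ 0.52995929 -0.13520687  0.04902065]
11.475 [ 0.52976549 -0.20871921  0.1549378 ]
[([0.5272, -0.1166, 0.0278], 0.56), ([0.4753, -0.3513, -0.0053], 0.18)]
top 290 [ 0.5275031  -0.11297606  0.0520847 ] (array([ 528.5, -113.5]), 31.3) 0.0643492336352931
[([0.5294, -0.1137, 0.0299], 0.73)]
side 354 [ 0.52528052 -0.11867624  0.04232161] (array([ 527.7, -115.7]), 31.3) 0.06483181925535875
13.2167
```

View pics/laid.png

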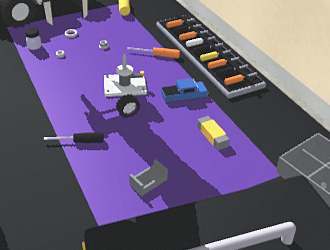

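The wheel righted itself and now stands on its tread at about (0.528,-0.115), next to the stand. I'll tip it over towards -y with the closed fingers.

```bash
python3 - <<'E'
from h import *
robot.close_gripper(20)
robot.move_to([.5285,-.075,.17],[180,0,90])
robot.move_l([.5285,-.075,.060],feed=.2,max_force=10)
print(robot.move_l([.5285,-.145,.060],feed=.10,max_force=15))
robot.move_l([.5285,-.145,.15],feed=.25)
robot.open_gripper()
robot.move_to([.47,.20,.16],[180,0,90])
for c in ("top","side"):
    p=robot.read_camera(c);P=cloud(p)
    print([(d["xyz"],d["score"]) for d in robot.mark_of(p,"wheel_mid")])
    q=near(P,(.53,-.155),.08,.015,.08); 
    if len(q): print(c,len(q),q.mean(0),circ(q),q[:,2].max())
cv2.imwrite("pics/laid2.png",p["color"][150:400,150:480,::-1]); print(robot.sense()["time_s"])
E
```

```text
False
[([0.5262, -0.1601, 0.0127], 0.66)]
top 435 [ 0.52886518 -0.15842068  0.02367227] (array([ 529.3, -158.9]), 30.4) 0.03323746477587841
[([0.5749, 0.0081, -0.0], 0.39)]
side 315 [ 0.52675615 -0.1622881   0.02402999] (array([ 530.1, -158.2]), 32.6) 0.031646619636756745
20.8083
```

View pics/laid2.png

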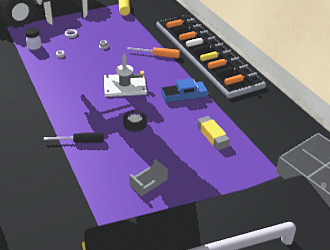

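The wheel now lies flat at (0.5295,-0.1585), seen at px (135,120). Next is the spacer. I'll grip it twice, 90° apart, so it is centred in the hand.

```bash
python3 - <<'E'
from h import *
c=(.448,.2425)
robot.move_to([*c,.07],[180,0,90])
print(robot.move_l([*c,.014],feed=.12,max_force=10)); robot.close_gripper(10)
print(robot.sense()["gripper_width"]*93); robot.open_gripper()
robot.move_to([*c,.0145],[180,0,180]); robot.close_gripper(20)
s=robot.sense(); print(s["time_s"],s["gripper_width"]*93,s["ee_pos"])
robot.move_l([*c,.16],feed=.25)
a=(.571,.0065)
robot.move_to([*a,.15],[180,0,180])
print(robot.move_l([*a,.077],feed=.08,max_force=8))
s=robot.sense(); print(s["time_s"],s["gripper_width"]*93,s["ee_pos"],s["wrist_force"])
E
```

```text
False
27.239747809662934
25.9583 27.10492791283781 [0.44798473 0.24253282 0.01447837]
False
28.8 26.832943796376377 [0.57129055 0.00651823 0.07737393] [-0.20300182 -0.03615662 -0.4959169 ]
```

```bash
python3 - <<'E'
from h import *
a=(.571,.0065)
print(robot.move_l([*a,.0738],feed=.05,max_force=6), robot.sense()["ee_pos"])
robot.open_gripper()
robot.move_l([*a,.15],feed=.3)
w=(.5295,-.1585)
robot.move_to([*w,.09],[180,0,90])
for c in ("top","side"):
    p=robot.read_camera(c);P=cloud(p)
    q=near(P,a,.013,.064,.08); print(c,len(q),q.mean(0) if len(q) else "")
    print([(np.round(d["xyz"],3),d["score"]) for d in robot.mark_of(p,"spacer_mid")[:2]])
v,u=225,275
cv2.imwrite("pics/sp.png",cv2.resize(p["color"][v-40:v+40,u-40:u+40,::-1],(480,480),interpolation=cv2.INTER_CUBIC)); print(robot.sense()["time_s"])
E
```

```text
False [0.57160368 0.00650494 0.07425031]
top 57 [0.56985713 0.00694808 0.07179405]
[(array([ 0.52 ,  0.358, -0.001]), 0.75), (array([0.572, 0.01 , 0.066]), 0.53)]
side 0 
[]
31.65
```

View pics/sp.png

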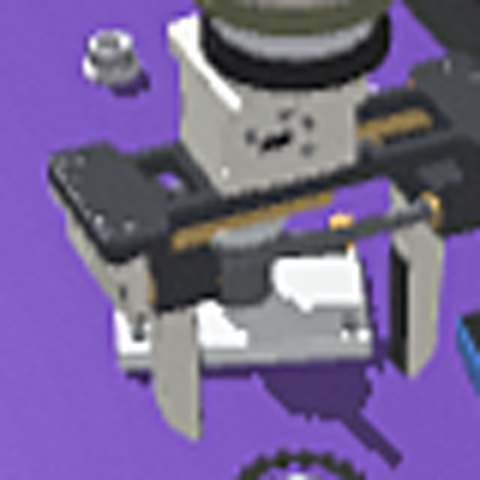

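The side view is blocked by the gripper. From the top, the ring's upper face is at 0.072 m on the axle, so the spacer is seated. Now the wheel.

```bash
python3 - <<'E'
from h import *
w=(.5295,-.1585); a=(.5713,.0065)
print(robot.move_l([*w,.017],feed=.15,max_force=10)); robot.close_gripper(10)
print(robot.sense()["gripper_width"]*93); robot.open_gripper()
robot.move_to([*w,.0175],[180,0,180]); robot.close_gripper(30)
s=robot.sense(); print(s["time_s"],s["gripper_width"]*93,s["ee_pos"])
robot.move_l([*w,.155],feed=.25)
robot.move_to([*a,.145],[180,0,180])
print(robot.move_l([*a,.091],feed=.08,max_force=8))
s=robot.sense(); print(s["time_s"],s["gripper_width"]*93,s["ee_pos"],s["wrist_force"])
E
```

```text
False
59.88131975533056
35.1333 59.503520118226035 [ 0.52950776 -0.15839902  0.01747296]
False
37.375 59.52696871791998 [0.57139596 0.00652717 0.09114628] [ 0.33073768 -0.38507821 -0.12930328]
```

```bash
python3 - <<'E'
from h import *
a=(.5713,.0065)
print(robot.move_l([*a,.0885],feed=.05,max_force=6), robot.sense()["ee_pos"])
robot.open_gripper()
robot.move_l([*a,.16],feed=.3)
c=(.5935,.235)
robot.move_to([*c,.08],[180,0,90])
for n in ("top","side"):
    p=robot.read_camera(n);P=cloud(p)
    q=near(P,a,.028,.08,.125); print(n,len(q),np.percentile(q[:,2],[10,50,90]) if len(q) else "", circ(q) if len(q) else "")
v,u=225,275
cv2.imwrite("pics/wh.png",cv2.resize(p["color"][v-40:v+40,u-40:u+40,::-1],(480,480),interpolation=cv2.INTER_CUBIC))
print(robot.move_l([*c,.018],feed=.12,max_force=10)); robot.close_gripper(10)
print(robot.sense()["gripper_width"]*93); robot.open_gripper()
robot.move_to([*c,.0185],[180,0,180]); robot.close_gripper(20)
s=robot.sense(); print(s["time_s"],s["gripper_width"]*93,s["ee_pos"])
E
```

```text
False [0.57182771 0.00654171 0.08942444]
top 447 [0.08999404 0.0969701  0.10066092] (array([571.2,   6.4]), 27.9)
side 185 [0.09023407 0.09818795 0.10188848] (array([571. ,   6.4]), 27.8)
False
24.016600055076502
45.2167 23.400485835388533 [0.59351088 0.23504038 0.01849298]
```

View pics/wh.png

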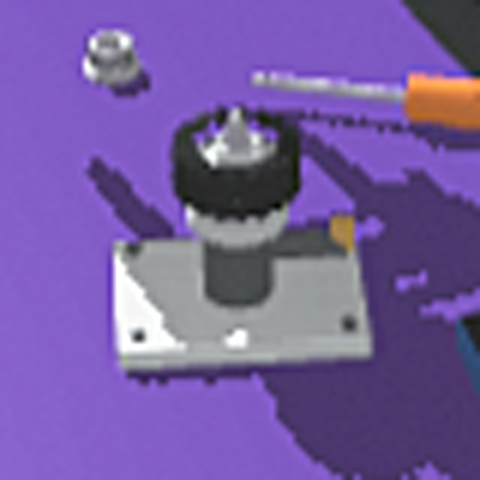

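The wheel sits level on the spacer at px (236,160), with its top at about 0.098 m. The collar is gripped by its neck and ready to fit.

```bash
python3 - <<'E'
from h import *
c=(.5935,.235); a=(.5713,.0065)
robot.move_l([*c,.165],feed=.25)
robot.move_to([*a,.16],[180,0,180])
print(robot.move_l([*a,.119],feed=.08,max_force=8))
s=robot.sense(); print(s["gripper_width"]*93,s["ee_pos"],s["wrist_force"])
print(robot.move_l([*a,.1158],feed=.04,max_force=6), robot.sense()["ee_pos"])
robot.open_gripper()
robot.move_l([*a,.20],feed=.3)
robot.move_to([.50,.25,.20],[180,0,180])
for n in ("top","side"):
    p=robot.read_camera(n);P=cloud(p)
    q=near(P,a,.011,.1,.14); print(n,len(q),np.percentile(q[:,2],[10,50,90]),circ(q))
    print([(np.round(d["xyz"],3),d["score"]) for d in robot.mark_of(p,"collar_mid")[:2]])
v,u=225,275
cv2.imwrite("pics/co.png",cv2.resize(p["color"][v-40:v+40,u-40:u+40,::-1],(480,480),interpolation=cv2.INTER_CUBIC)); print(robot.sense()["time_s"])
E
```

```text
False
23.241971869242214 [0.57128138 0.0067457  0.11881204] [-0.12748372  0.18708631 -0.26284181]
False [0.57179831 0.00659532 0.11636718]
top 68 [0.10369506 0.11416207 0.1184338 ] (array([571.2,   6.5]), 10.9)
[(array([0.568, 0.008, 0.108]), 0.62)]
side 34 [0.1044586 0.1128839 0.1176732] (array([571. ,   6.5]), 10.6)
[(array([0.571, 0.003, 0.112]), 0.64)]
50.5917
```

View pics/co.png

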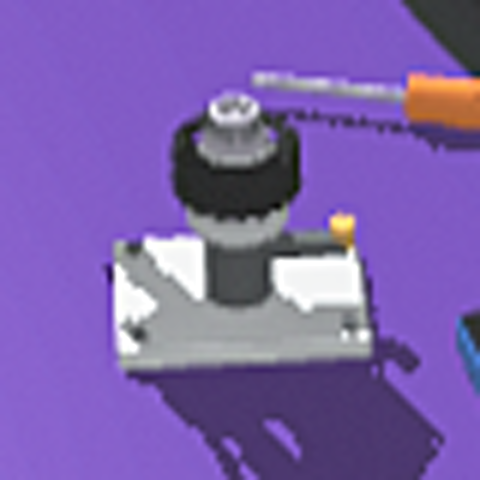

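The collar is on the hub, flange down and level, at px (236,130). Its top is at about 0.116 m, as expected.

```bash
python3 -c "
from plant import robot
print(robot.job_done())"
```

```text
the job is handed in; nothing more can be done
None
```

I handed the job in at about 51 s with spacer, wheel and collar (flange down) on the axle, all looking seated and level in the last pictures. The wheel first landed upright on the mat, so I tipped it flat with the closed fingers; the judge's verdict was not shown.

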